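Feed a sprayed sample into the curing lamp with the push stick

TASK

Pick up the push stick from its tray and, with its nose, feed the freshly sprayed blue sample board along the guide channel of the curing lamp, past the springy side shoe, until it comes up against the adjusting screw of the red end stop, which is set differently for every job, so feel for it; press the sample firmly against it with about 15 N for a moment so that it seats. Be gentle: never push harder than 25 N, and never let the gripper touch the sample. Then lay the push stick flat back in its tray and let go, leaving the sample home and the other things on the table where they are.

Things in the scene. Friction and masses are not known exactly. Their poses are not given: they have to be found in the camera images.
- unit: bench curing lamp, grey, fixed, 322 x 130 mm, 113 mm high. Origin: on the table under its middle; x = feed direction, z up. Channel floor 30 mm above the origin, from x = -160 mm. Fences 14 mm high on it: wide infeed, 92 mm between fences, x = -157 to -75 mm; mouth narrowing from 92 to 62 mm, x = -75 to -30; then a straight channel 62 mm wide to the red stop block at x = 140
- channel_mouth (a point): on the channel floor, mid-width, where the straight 62 mm wide channel begins (x = -30 mm on the unit); axes as the unit's. Up to the shoe, the sample slides with about 0.5 N, a little more while the mouth straightens it
- hood_mouth (a point): on the channel floor, mid-width, below the front edge of the lamp hood (x = 22 mm on the unit); axes as the unit's. The hood covers the channel from here to beyond the stop: amber see-through roof, 62 mm clear above the floor, top 83 mm above the floor
- shoe_nose (a point): start of the sprung brass side shoe, inside the hood in the +y fence (x = 66 to 104 mm on the unit); axes as the unit's. It stands 3.5 mm into the channel, yields sideways and clamps the sample against the other fence: from here (sample origin at x = 20 to 32 mm) feeding takes about 2 to 8 N all the way to the stop. It keeps the sample where it is left
- stop: red end stop block, 62 mm wide, 16 mm high, fixed at the end of the channel under the hood. Origin: middle of its foot on the channel floor, in its face; x = feed direction. A steel adjusting screw (head 15 mm across, 8 mm above the floor, mid-width) stands out of its face towards the sample by 2 to 26 mm, set differently each time; it is rigid, and the sample stops at its head
- sample: wooden sample board, 90 mm long (its x), 60 mm wide, 16 mm thick, about 65 g, top face sprayed blue, lying flat on the wide infeed, length along the feed, up to 6 mm off the middle and 6 degrees skew. Origin: middle of its underside. Up against the screw, its origin stands 69 to 93 mm along the unit's x
- stick: push stick, about 90 g: flat plywood blade 190 x 40 x 10 mm with a black rubber nose (12 mm long, 40 wide, 14 high) at its front end, and an upright orange handle 60 mm long, 18 mm wide, from 10 to 58 mm above the blade's underside. Origin: on the underside beneath the handle's middle; x to the nose, z up. Blade from x = -60 to +130 mm
- stick_grip (a point): middle of the stick's orange handle, 36 mm above the blade's underside, where to grip it from above across its 18 mm width; axes as the stick's
- stick_tip (a point): middle of the flat front face of the stick's rubber nose, 130 mm ahead of the handle's middle and 7 mm above the blade's underside; axes as the stick's
- stick_mid (a point): middle of the stick's blade, 35 mm ahead of the handle's middle and 5 mm above the blade's underside; axes as the stick's
- tray: grey shallow tray for the push stick, fixed, 226 x 72 mm outside (length along its x), rim 10 mm high, walls and floor 3 mm. Origin: on the table under its middle. The stick starts lying in it about in the middle (stick_mid over the tray's origin), nose towards the tray's +x
- tape: roll of masking tape, 100 mm across, 24 mm high, lying flat; a bystander; origin: middle of its underside
- yellow_sample: yellow sprayed sample board, 90 x 60 x 16 mm, lying flat; a bystander; origin: middle of its underside
- block: cork sanding block, 85 x 55 x 30 mm; a bystander; origin: middle of its underside
- cup: white mixing cup, 76 mm across, 85 mm high, standing; a bystander; origin: middle of its underside
- tin: bare metal paint tin, 100 mm across, 115 mm high, standing; a bystander; origin: middle of its underside
- gauge: dark handheld coating thickness gauge with a pale screen, about 125 x 58 x 26 mm, lying flat; a bystander; origin: middle of its underside
- paddle: flat wooden stirring paddle, 210 x 24 x 5 mm; a bystander; origin: middle of its underside
Not all that is in view belongs to the job. Leave any pink look-alike of the sample alone.

How it is judged:
By the outcome, as a careful person would: the job done as asked, in the order asked, and still so for the second after the job is handed in, with the robot touching nothing.
It also fails if it takes over 67 s, if anything falls off the work surface, if the arm or the gripper's body presses on something with over 40 N, if the wrist force passes 120 N, or if a joint passes its speed limit or range.

ROBOT

A 6-joint arm with a two-finger parallel gripper is mounted at the origin on the work surface. World frame = base frame: x ahead of the robot, y to its left, z up, the work surface at z = 0. Lengths are in mm, angles in rad, forces in N, time in s.
With the tool pointing down it reaches from about 350 to 975 mm from the base axis. Payload 7.1 kg.
Tool frame: the origin (TCP) lies at the very end of the fingers, on their centre line; the grasp point (between the pads) lies 19 mm behind it; z points along the fingers, y is the direction in which the jaws open and shut (so a half turn about z gives the same grasp; the last joint's range is limited). The gripper opens to 88 mm and grips with 3 to 60 N. Pads are 20 mm wide; open, the fingers measure 115 mm over their backs; the gripper's body (75 mm by 178 mm) begins 61 mm behind the grasp point.
Start: joints at [1.25, 0.423, 1.63, -0, 1.089, -0.019], TCP at [185.743, 596.745, 222.675] pointing down, gripper open.
Joint ranges: [-3, 3], [-0.9, 2.11], [0.09, 2.58], [-1.31, 4.45], [0.11, 2.69], [-2.54, 2.54]. Speed limits (rad/s): [2.39, 2.39, 3.01, 3.14, 3.14, 3.14].

INTERFACE

Orientations are given as a rotation vector (axis times angle).
In Python, from workcell import readout, imaging, close_job gives the robot as it stands.
- The arm moves only by the tool carry_out, never from a script. Its argument "rows" is a list of rows, each a list of 3 entries, a list of its own where there are three numbers: the shift along the tool's x, y, z in m, then the turn, a rotation vector about the tool's x, y, z in rad, then the closure, from 0 (fully open) to 1 (shut). In form: [[[dx, dy, dz], [wx, wy, wz], hand], ...]. A call has 1 to 12 rows; each row shifts and turns the commanded pose from where the row before left it, along the tool's axes as they then stand; what a row does not reach is not made up. A row lasts 1/12 s, in which the tool goes at most 41.7 mm and 7.16 degrees, less where a joint would pass 70% of its speed; a pose out of reach is approached as far as the arm can. A call with a gripper value outside its range is refused whole. The fingers move at their own pace and stop on an object; the grip force is fixed at half the most. Time passes only in rows, so rows that do not move let the fingers close. It gives the time, the measured TCP pose, the force and the opening at its end, in the units of the state.
- readout.get_obs(): the state, without advancing time (a new reading comes with each control period).
- imaging.get_image(name): name is "scene" or "top" or "wrist"; returns the picture (384x512x3 uint8, red, green, blue); there is no depth.
- imaging.camera_params(name): a dict with "fx", "fy", "cx", "cy" (pixels), "k1" (the pictures are not rectified: a ray, as slopes to the right and down, at radius r is drawn at 1 + k1 r^2 times it, then the intrinsics apply), "rvec" (rotation vector, rad) and "tvec" (3), from world to camera coordinates, as OpenCV has them; the wrist camera has in their place "T_tool_cam" (4x4, takes a point from camera to tool coordinates, whose origin is the TCP and whose axes are the flange's). Camera axes: x right, y down, z forward; pixel columns grow to the right and rows downward; lengths in mm; the calibration is good to about 2 mm. A picture is of the moment at which its call begins: read the wrist's pose just before it. camera_params takes no time and is no camera call.
- close_job(): hands the job in, once; it reports no verdict.
The state is a dict: "t": time; "qpos": joint angles; "qvel": joint speeds; "joint_torque": joint torques, N m; "ee_pos": TCP position; "orientation": TCP orientation; "ft_force": force on the tool from outside, world axes, zero at the start; "moment": the same for the moment, N m; "width": finger opening in mm.
Only numpy, scipy, OpenCV 4.12 (cv2) and the standard library are available. Lean on these libraries where they do the work, as an engineer would, in place of code of your own. Each camera call takes 0.05 s, during which the arm holds its last target.

## Working session

There is one attempt and no reset: what is moved stays moved. The work goes in short steps, Python scripts to look and compute and a tool call to move; the robot and the scene stay as the last step left them, time stands still between calls to the robot, and variables do not carry over. Pictures are saved under pics/ and viewed, and the job is handed in when it is done.

Besides the shell and the picture viewer there is one more tool, called after "Emit:" as name([rows], argument=value, ...), one row to a line, values as JSON. carry_out: Moves the arm, as the interface text tells. Its arguments: {"type":"object","properties":{"rows":{"type":"array","items":{"type":"array"}}},"required":["rows"]}

```bash
ls; mkdir -p pics; python3 - <<'E'
from workcell import readout, imaging
import cv2
o=readout.get_obs(); print(o)
for n in ("scene","top","wrist"):
    im=imaging.get_image(n); cv2.imwrite(f"pics/{n}0.png",im[:,:,::-1]); p=imaging.camera_params(n); print(n,p)
E
```

```text
pics
{'t': 0.0, 'qpos': array([ 1.25003188e+00,  4.23818899e-01,  1.63070005e+00, -1.27308649e-05,
        1.08859743e+00, -1.89780986e-02]), 'qvel': array([-9.48553484e-05, -1.18526918e-03,  3.10180332e-04,  1.37221172e-03,
       -4.49552335e-04,  1.33497446e-04]), 'joint_torque': array([ 1.57900737e-03, -5.44625902e+01, -2.73673171e+01,  6.45114155e-02,
        2.27497896e-02, -9.62155173e-05]), 'ee_pos': array([185.55461749, 596.23074863, 221.91144984]), 'orientation': array([-4.72201669e-01, -3.10565223e+00,  2.36181890e-03]), 'ft_force': array([-0.00998774, -0.38134157, -0.66936349]), 'moment': array([-0.00130871, -0.04487615,  0.01942019]), 'width': 87.86454341856786}
scene {'fx': 429.0250734671769, 'fy': 429.0250734671769, 'cx': 254.61876297956132, 'cy': 184.8760658407232, 'k1': -0.14303035696652147, 'rvec': array([ 1.61253475,  1.7621383 , -0.88895453]), 'tvec': array([  34.05383356, -267.23503031, 1822.08715457])}
top {'fx': 378.4608417373432, 'fy': 378.4608417373432, 'cx': 251.9129019959022, 'cy': 195.16251723371832, 'k1': 0.02963744588636107, 'rvec': array([ 2.18719817, -2.13175437,  0.09405217]), 'tvec': array([   6.47687273,  554.3966062 , 1114.07910743])}
wrist {'fx': 302.88861350983774, 'fy': 302.88861350983774, 'cx': 254.59201489782944, 'cy': 195.85414902285285, 'k1': 0.002509732911315368, 'T_tool_cam': array([[ 1.11647775e-03, -9.65594574e-01, -2.60049748e-01,
         6.96443527e+01],
       [ 9.99999280e-01,  9.63737244e-04,  7.14853559e-04,
        -3.95038302e-01],
       [-4.39639090e-04, -2.60050359e-01,  9.65594955e-01,
        -1.62733708e+02],
       [ 0.00000000e+00,  0.00000000e+00,  0.00000000e+00,
         1.00000000e+00]])}
```

View pics/scene0.png

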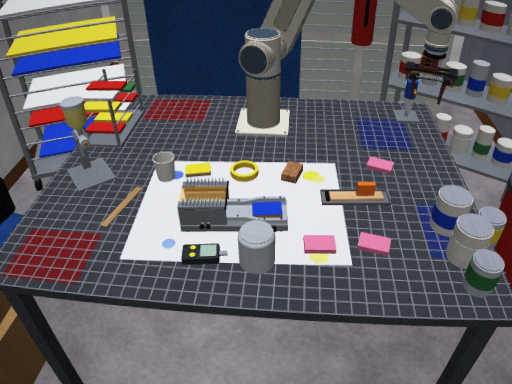

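View pics/top0.png

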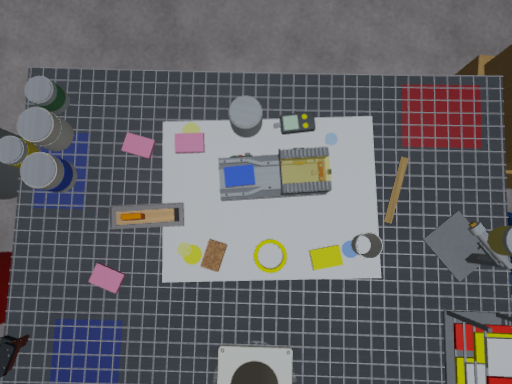

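View pics/wrist0.png

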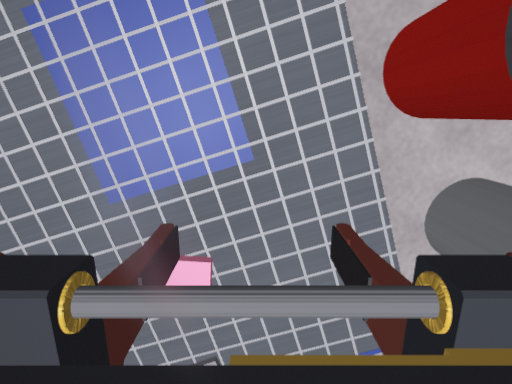

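The top picture shows the stick in its tray at (147,216), nose at (178,215). The blue board is at (240,176) on the unit's infeed, with the hood at (305,172). The pink look-alikes are at (190,143), (138,145) and (106,278). The only blue-topped board in the channel is the sample. Next are enlarged crops.

```bash
cat > h.py <<'E'
import numpy as np, cv2
from scipy.spatial.transform import Rotation as R
from workcell import readout, imaging
def K(p): return np.array([[p['fx'],0,p['cx']],[0,p['fy'],p['cy']],[0,0,1.]]), np.array([p['k1'],0,0,0.])
def ext(n,p,obs=None):
    if n!='wrist': return R.from_rotvec(p['rvec']).as_matrix(), np.array(p['tvec'])
    T=np.eye(4);T[:3,:3]=R.from_rotvec(obs['orientation']).as_matrix();T[:3,3]=obs['ee_pos']
    M=np.linalg.inv(T@p['T_tool_cam']); return M[:3,:3],M[:3,3]
def unproj(n,px,z,obs=None):
    p=imaging.camera_params(n);k,d=K(p);Rm,t=ext(n,p,obs)
    u=cv2.undistortPoints(np.array(px,float).reshape(-1,1,2),k,d).reshape(-1,2)
    r=np.c_[u,np.ones(len(u))]@Rm; c=-Rm.T@t
    s=(np.broadcast_to(z,len(u))-c[2])/r[:,2]; return c+r*s[:,None]
def proj(n,P,obs=None):
    p=imaging.camera_params(n);k,d=K(p);Rm,t=ext(n,p,obs)
    return cv2.projectPoints(np.array(P,float).reshape(-1,1,3),cv2.Rodrigues(Rm)[0],t,k,d)[0].reshape(-1,2)
E
python3 - <<'E'
import cv2
a=cv2.imread('pics/top0.png')
cv2.imwrite('pics/t_unit.png',cv2.resize(a[140:210,210:340],None,fx=6,fy=6,interpolation=cv2.INTER_CUBIC))
cv2.imwrite('pics/t_tray.png',cv2.resize(a[195:240,100:195],None,fx=8,fy=8,interpolation=cv2.INTER_CUBIC))
E
```

```text
(no output)
```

View pics/t_unit.png

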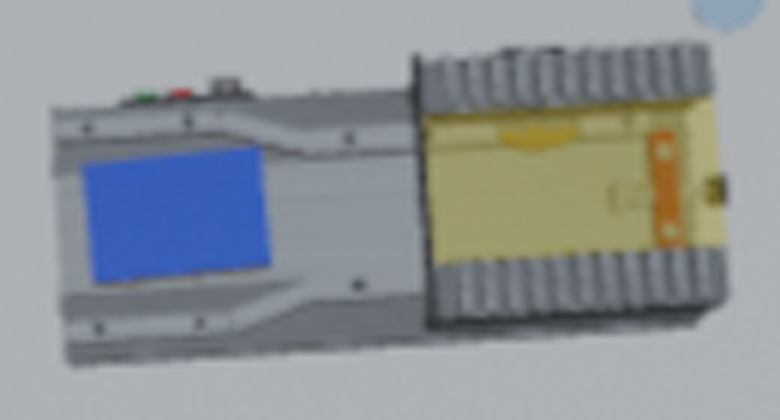

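View pics/t_tray.png

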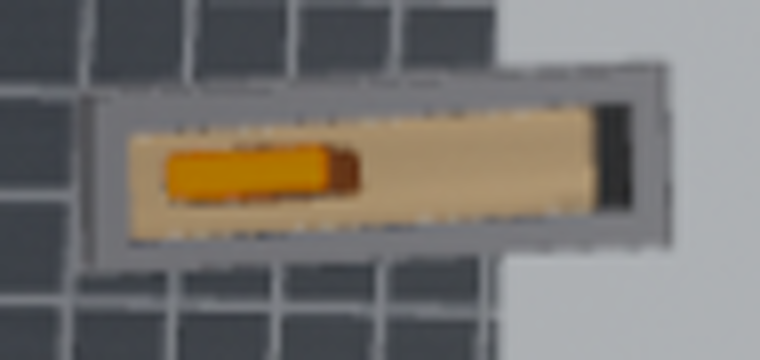

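```bash
python3 - <<'E'
from h import *
np.set_printoptions(suppress=True,precision=1)
f=lambda pts,s,ox,oy:[((x+.5)/s-.5+ox,(y+.5)/s-.5+oy) for x,y in pts]
U=lambda pts,z:unproj('top',f(pts,6,210,140),z)
print('sample',U([(82,168),(260,147),(270,267),(95,283)],46)); 
print('fence in z44 upper: infeed, straight',U([(60,145),(215,137),(310,155),(415,152)],44))
print('fence lower',U([(70,295),(225,290),(312,302),(425,294)],44))
print('outline left corners',U([(52,108),(68,366)],44))
print('hood front top',U([(415,55),(427,328)],113),'back',U([(712,42),(728,300)],113))
print('stop top front z46',U([(650,132),(658,248)],46),'screw head',U([(610,182),(613,212)],40))
V=lambda pts,z:unproj('top',f(pts,8,100,195),z)
print('tray rim',V([(82,95),(665,62),(670,245),(85,270)],10))
print('blade top (z13)',V([(130,136),(592,107),(597,212),(131,240)],13),'nose',V([(632,104),(632,210)],17))
print('handle top z61',V([(166,152),(328,145),(330,195),(168,202)],61))
E
```

```text
sample [[633.3 108.6  46. ]
 [646.1  19.9  46. ]
 [585.7  13.3  46. ]
 [575.6 100.1  46. ]]
fence in z44 upper: infeed, straight [[645.1 120.2  44. ]
 [651.   42.6  44. ]
 [643.   -5.2  44. ]
 [645.7 -57.7  44. ]]
fence lower [[569.5 112.6  44. ]
 [573.9  35.4  44. ]
 [568.9  -8.   44. ]
 [574.3 -64.   44. ]]
outline left corners [[663.8 124.9  44. ]
 [534.  112.3  44. ]]
hood front top [[679.1 -53.3 113. ]
 [549.8 -61.4 113. ]] back [[ 688.4 -192.6  113. ]
 [ 566.4 -200.7  113. ]]
stop top front z46 [[ 658.1 -174.3   46. ]
 [ 599.9 -178.8   46. ]] screw head [[ 633.5 -155.6   40. ]
 [ 618.4 -157.2   40. ]]
tray rim [[510.5 455.9  10. ]
 [528.7 233.   10. ]
 [458.8 227.9  10. ]
 [443.7 450.3  10. ]]
blade top (z13) [[495.  435.4  13. ]
 [510.5 259.5  13. ]
 [470.5 255.7  13. ]
 [455.5 432.4  13. ]] nose [[511.8 243.5  17. ]
 [471.5 241.5  17. ]]
handle top z61 [[487.  403.7  61. ]
 [491.  344.7  61. ]
 [472.8 342.9  61. ]
 [468.8 401.8  61. ]]
```

Emit:
carry_out([
  [[0, 0, 0], [0, 0, 0.119], 0],
  [[0, 0, 0], [0, 0, 0.119], 0],
  [[0, 0, 0], [0, 0, 0.119], 0],
  [[0, 0, 0], [0, 0, 0.119], 0],
  [[0, 0, 0], [0, 0, 0.119], 0],
  [[0, 0, 0], [0, 0, 0.119], 0],
  [[0, 0, 0], [0, 0, 0.119], 0],
  [[0, 0, 0], [0, 0, 0.119], 0],
  [[0, 0, 0], [0, 0, 0.119], 0],
  [[0, 0, 0], [0, 0, 0.119], 0],
  [[0, 0, 0], [0, 0, 0], 0],
])

```text
t: 1.07
ee_pos: [185.7, 596.5, 222.4]
orientation: [2.137, 2.303, -0.001]
ft_force: [-0.2, -0.3, 0.1]
width: 87.7
```

Emit:
carry_out([
  [[-0.0246, 0.0277, 0.004], [0, 0, 0], 0],
  [[-0.0246, 0.0277, 0.004], [0, 0, 0], 0],
  [[-0.0246, 0.0277, 0.004], [0, 0, 0], 0],
  [[-0.0246, 0.0277, 0.004], [0, 0, 0], 0],
  [[-0.0246, 0.0277, 0.004], [0, 0, 0], 0],
  [[-0.0246, 0.0277, 0.004], [0, 0, 0], 0],
  [[-0.0246, 0.0277, 0.004], [0, 0, 0], 0],
  [[-0.0246, 0.0277, 0.004], [0, 0, 0], 0],
  [[-0.0246, 0.0277, 0.004], [0, 0, 0], 0],
  [[-0.0246, 0.0277, 0.004], [0, 0, 0], 0],
  [[0, 0, 0], [0, 0, 0], 0],
  [[0, 0, 0], [0, 0, 0], 0],
])

```text
t: 2.07
ee_pos: [482.3, 372.0, 182.2]
orientation: [-2.132, -2.307, 0.001]
ft_force: [-0.3, 0.2, 0.9]
width: 87.7
```

```bash
python3 - <<'E'
from h import *
o=readout.get_obs(); im=imaging.get_image('wrist'); print(o['t'],o['ee_pos'],o['orientation'],o['ft_force'],R.from_rotvec(o['orientation']).as_matrix())
cv2.imwrite('pics/w1.png',im[:,:,::-1])
f=np.array([.078,-.997,0]);l=np.array([.997,.078,0]);c=np.array([480.5,373,61])
print(proj('wrist',[c+a*30*f+b*9*l for a,b in((-1,-1),(-1,1),(1,1),(1,-1))],o))
E
```

```text
2.0667 [482.33883504 371.95951546 182.15471543] [-2.13224163e+00 -2.30677946e+00  1.30487229e-03] [-0.34500675  0.21718772  0.94864547] [[-7.85167311e-02  9.96912485e-01 -7.87960054e-04]
 [ 9.96912738e-01  7.85164326e-02 -4.02995972e-04]
 [-3.39883904e-04 -8.17169341e-04 -9.99999608e-01]]
[[242.05029049 157.27675705]
 [261.23548768 157.30743207]
 [260.79106088 217.86240662]
 [242.60229528 217.83620416]]
```

View pics/w1.png

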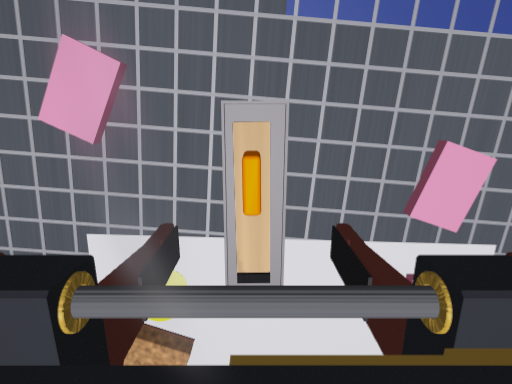

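The handle spans columns 242–261 and rows 155–216, as predicted from the top view, so the two cameras agree. I'll descend and grip.

Emit:
carry_out([
  [[0.001, -0.0015, 0.03], [0, 0, 0], 0],
  [[0, 0, 0.03], [0, 0, 0], 0],
  [[0, 0, 0.03], [0, 0, 0], 0],
  [[0, 0, 0.025], [0, 0, 0], 0],
  [[0, 0, 0.02], [0, 0, 0], 0],
  [[0, 0, 0.015], [0, 0, 0], 0],
  [[0, 0, 0.012], [0, 0, 0], 0],
  [[0, 0, 0], [0, 0, 0], 0],
  [[0, 0, 0], [0, 0, 0], 0],
])

```text
t: 2.87
ee_pos: [478.9, 374.9, 20.6]
orientation: [-2.129, -2.309, 0.001]
ft_force: [0.3, -0.1, -0.2]
width: 88.0
```

Emit:
carry_out([
  [[0, 0, 0], [0, 0, 0], 1],
  [[0, 0, 0], [0, 0, 0], 1],
  [[0, 0, 0], [0, 0, 0], 1],
  [[0, 0, 0], [0, 0, 0], 1],
  [[0, 0, 0], [0, 0, 0], 1],
  [[0, 0, 0], [0, 0, 0], 1],
  [[0, 0, 0], [0, 0, 0], 1],
  [[0, 0, 0], [0, 0, 0], 1],
  [[0, 0, 0], [0, 0, 0], 1],
  [[0, 0, 0], [0, 0, 0], 1],
])

```text
t: 3.7
ee_pos: [479.7, 374.2, 20.6]
orientation: [-2.132, -2.307, 0.0]
ft_force: [-0.2, 0.2, 1.0]
width: 24.5
```

Emit:
carry_out([
  [[0, 0, 0], [0, 0, 0], 1],
  [[0, 0, 0], [0, 0, 0], 1],
  [[0, 0, 0], [0, 0, 0], 1],
  [[0, 0, 0], [0, 0, 0], 1],
  [[0, 0, 0], [0, 0, 0], 1],
])

```text
t: 4.12
ee_pos: [479.7, 374.2, 20.6]
orientation: [2.132, 2.307, -0.0]
ft_force: [-0.6, -0.8, -0.5]
width: 17.7
```

Gripped at 17.7 mm. While the arm stands, I'll fit the unit pose to the pixel correspondences.

```bash
python3 - <<'E'
from h import *
from scipy.optimize import least_squares
np.set_printoptions(suppress=True,precision=2)
f=lambda pts,s,ox,oy:np.array([((x+.5)/s-.5+ox,(y+.5)/s-.5+oy) for x,y in pts])
# model points unit
m=[(22,65,113),(22,-65,113),(140,31,46),(140,-31,46),(-75,46,44),(-30,31,44),(-75,-46,44),(-30,-31,44),(-161,65,44),(-161,-65,44),(161,65,113),(161,-65,113)]
px=f([(415,55),(427,328),(650,132),(658,248),(215,137),(310,155),(230,290),(312,302),(52,108),(68,366),(712,42),(728,300)],6,210,140)
def tw(q,m): 
    c,s=np.cos(q[2]),np.sin(q[2]); m=np.array(m,float); return np.c_[q[0]+c*m[:,0]-s*m[:,1],q[1]+s*m[:,0]+c*m[:,1],m[:,2]]
r=least_squares(lambda q:(proj('top',tw(q,m))-px).ravel(),[614,-38,-1.48],x_scale=[1,1,.01],loss='soft_l1')
print(r.x,np.pi/2+r.x[2]); print(((proj('top',tw(r.x,m))-px)*6))
q=r.x
sx=f([(82,168),(260,147),(270,267),(95,283)],6,210,140)
s=least_squares(lambda q:(proj('top',tw(q,[(-45,30,46),(45,30,46),(45,-30,46),(-45,-30,46)]))-sx).ravel(),[610,60,-1.45],x_scale=[1,1,.01])
print('sample',s.x,(s.fun)*6)
c,sn=np.cos(q[2]),np.sin(q[2]); d=s.x[:2]-q[:2]; print('sample in unit',c*d[0]+sn*d[1],-sn*d[0]+c*d[1],np.degrees(s.x[2]-q[2]))
E
```

```text
[613.66 -37.18  -1.48] 0.09144758122762453
[[ -0.19  -2.64]
 [  7.93  -2.15]
 [ -1.2    1.62]
 [  1.14   8.6 ]
 [  1.85  -3.12]
 [ -1.57   2.32]
 [ -1.46  25.81]
 [  4.81 -22.06]
 [ -8.29   0.11]
 [ -9.79  -0.79]
 [ -2.03  -9.84]
 [  5.84   6.03]]
sample [610.17  60.48  -1.44] [-0.66 -1.65  0.31  0.77  2.64 -0.9  -2.3   1.75]
sample in unit -97.56721433975719 5.446624471279981 2.1273874184290347
```

Emit:
carry_out([
  [[0, 0, -0.01], [0, 0, 0], 1],
  [[0, 0, -0.02], [0, 0, 0], 1],
  [[0, 0, -0.025], [0, 0, 0], 1],
  [[0, 0, -0.025], [0, 0, -0.013], 1],
  [[-0.0167, 0.012, 0], [0, 0, 0], 1],
  [[-0.0167, 0.012, 0], [0, 0, 0], 1],
  [[-0.0167, 0.012, 0], [0, 0, 0], 1],
  [[-0.0167, 0.012, 0], [0, 0, 0], 1],
  [[-0.0167, 0.012, 0], [0, 0, 0], 1],
  [[-0.0167, 0.012, 0], [0, 0, 0], 1],
  [[-0.0167, 0.012, 0], [0, 0, 0], 1],
  [[-0.0167, 0.012, 0], [0, 0, 0], 1],
])

```text
t: 5.12
ee_pos: [588.2, 249.2, 101.4]
orientation: [2.117, 2.321, 0.001]
ft_force: [-0.8, 0.3, 0.4]
width: 17.9
```

Emit:
carry_out([
  [[0, 0, 0], [0, 0, 0], 1],
  [[0, 0, 0], [0, 0, 0], 1],
])

```text
t: 5.28
ee_pos: [588.0, 249.4, 101.2]
orientation: [2.119, 2.319, 0.001]
ft_force: [0.2, 0.3, -0.5]
width: 17.8
```

```bash
cat >> h.py <<'E'
U0=np.array([613.7,-37.2]);F=np.array([.0913,-.9958]);L=np.array([.9958,.0913])
def st(o):
    d=o['ee_pos'][:2]-U0; m=R.from_rotvec(o['orientation']).as_matrix(); F3=o['ft_force']
    print('t',round(o['t'],2),'unit xy',(d@F).round(1),(d@L).round(1),'z',o['ee_pos'][2].round(1),'yaw',np.arctan2(-m[0,0],m[1,0]).round(4) if 0 else np.arctan2(-m[0,0],m[1,0]).round(4),'f',(F3[:2]@F).round(2),(F3[:2]@L).round(2),F3[2].round(2),'w',o['width'].round(1))
E
python3 - <<'E'
from h import *
o=readout.get_obs();st(o)
im=imaging.get_image('wrist');cv2.imwrite('pics/w2.png',im[:,:,::-1])
s=imaging.get_image('scene');cv2.imwrite('pics/s2.png',cv2.resize(s[130:290,140:420],None,fx=2.8,fy=2.8,interpolation=cv2.INTER_CUBIC)[:,:,::-1])
a=imaging.get_image('top');cv2.imwrite('pics/t2.png',cv2.resize(a[120:240,100:340],None,fx=3.3,fy=3.3,interpolation=cv2.INTER_CUBIC)[:,:,::-1])
E
```

```text
Traceback (most recent call last):
  File "h.py", line 20, in st
    print('t',round(o['t'],2),'unit xy',(d@F).round(1),(d@L).round(1),'z',o['ee_pos'][2].round(1),'yaw',np.arctan2(-m[0,0],m[1,0]).round(4) if 0 else np.arctan2(-m[0,0],m[1,0]).round(4),'f',(F3[:2]@F).round(2),(F3[:2]@L).round(2),F3[2].round(2),'w',o['width'].round(1))
                                                                                                                                                                                                                                                         ^^^^^^^^^^^^^^^^
AttributeError: 'float' object has no attribute 'round'
```

```bash
sed -i "s/o\['width'\].round(1)/round(float(o['width']),1)/; s/ if 0 else np.arctan2(-m\[0,0\],m\[1,0\]).round(4)//" h.py
python3 - <<'E'
from h import *
o=readout.get_obs();st(o)
im=imaging.get_image('wrist');cv2.imwrite('pics/w2.png',im[:,:,::-1])
s=imaging.get_image('scene');cv2.imwrite('pics/s2.png',cv2.resize(s[130:290,140:420],None,fx=2.8,fy=2.8,interpolation=cv2.INTER_CUBIC)[:,:,::-1])
a=imaging.get_image('top');cv2.imwrite('pics/t2.png',cv2.resize(a[120:240,100:340],None,fx=3.3,fy=3.3,interpolation=cv2.INTER_CUBIC)[:,:,::-1])
E
```

```text
t 5.28 unit xy -287.7 0.6 z 101.2 yaw 0.09 f -0.33 0.22 -0.51 w 17.8
```

View pics/s2.png

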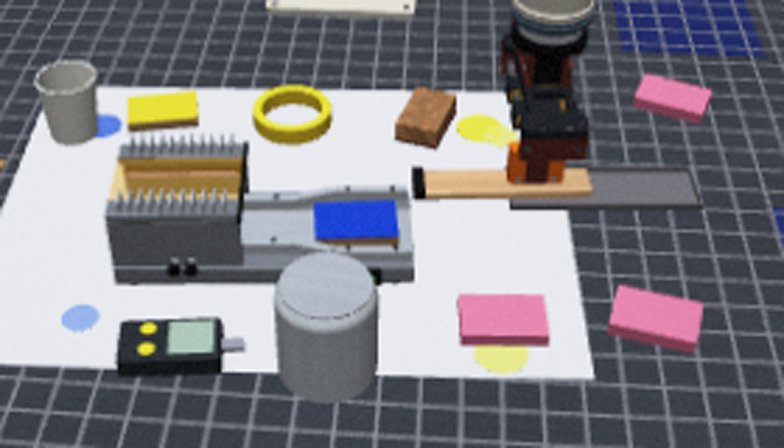

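View pics/t2.png

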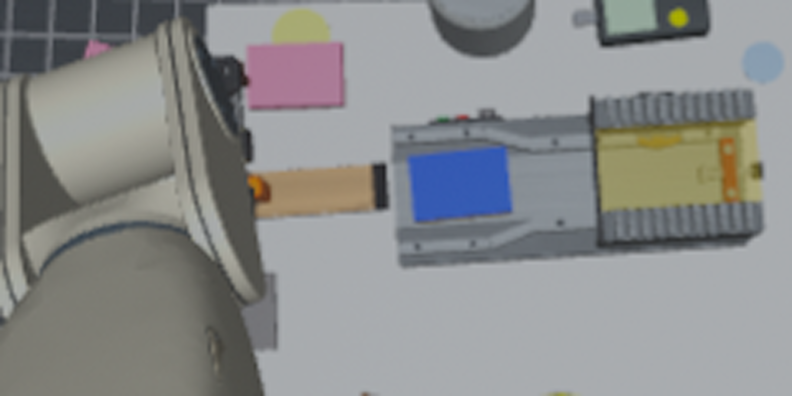

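View pics/w2.png

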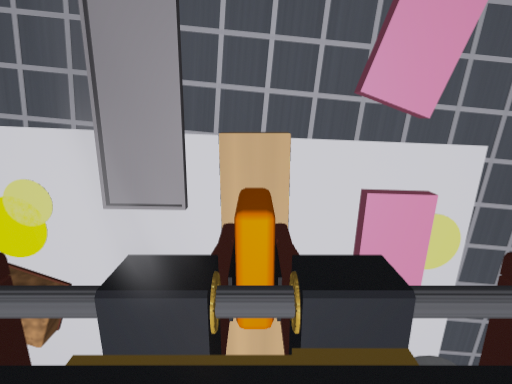

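The stick is held level and in line, with its nose at top-crop (380,186). I'll check the nose position and the stick's pitch.

```bash
python3 - <<'E'
from h import *
o=readout.get_obs();d=unproj('top',[((386.5+.5)/3.3-.5+100,(185+.5)/3.3-.5+120),((258+.5)/3.3-.5+100,(195+.5)/3.3-.5+120)],[97.6,93.6])
for p in d: print((p[:2]-U0)@F,(p[:2]-U0)@L)
def u2w(x,y,z): return np.r_[U0+x*F+y*L,z]
# predicted nose front bottom/top corners in scene crop for level stick
P=[u2w(-288+131,y,z) for y in(-20,20) for z in (83.6,97.6)]+[u2w(-288-59,y,93.6) for y in (-20,20)]
print((proj('scene',P)-[140,130])*2.8)
E
```

```text
-159.04627579736925 1.0747097037730688
-271.43027139710523 0.4405689990875649
[[406.70826025 174.26439974]
 [407.04815249 164.08572674]
 [408.61944646 197.689016  ]
 [408.98497169 187.41583832]
 [581.71045261 165.15338519]
 [587.93933922 188.3666805 ]]
```

Emit:
carry_out([
  [[0, 0, 0.015], [0, 0, 0], 1],
  [[0, 0, 0.015], [0, 0, 0], 1],
  [[0, 0, 0.012], [0, 0, 0], 1],
  [[0, 0, 0.008], [0, 0, 0], 1],
  [[-0.004, 0, 0], [0, 0, 0], 1],
  [[-0.004, 0, 0], [0, 0, 0], 1],
  [[0, 0, 0], [0, 0, 0], 1],
  [[0, 0, 0], [0, 0, 0], 1],
])

```text
t: 6.1
ee_pos: [588.9, 241.9, 51.4]
orientation: [2.117, 2.32, 0.002]
ft_force: [-0.3, 0.1, -0.0]
width: 18.0
```

```bash
python3 - <<'E'
from h import *
o=readout.get_obs();st(o)
s=imaging.get_image('scene');cv2.imwrite('pics/s3.png',cv2.resize(s[180:250,170:350],None,fx=4.4,fy=4.4,interpolation=cv2.INTER_CUBIC)[:,:,::-1])
E
```

```text
t 6.1 unit xy -280.2 0.8 z 51.4 yaw 0.0915 f -0.16 -0.24 -0.01 w 18.0
```

View pics/s3.png

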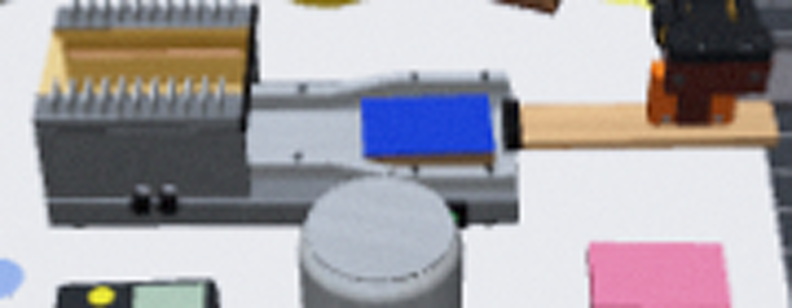

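Emit:
carry_out([
  [[0, 0, 0.001], [0, 0, 0], 1],
  [[0, 0, 0.001], [0, 0, 0], 1],
  [[0, 0, 0], [0, 0, 0], 1],
])

```text
t: 6.4
ee_pos: [588.4, 242.1, 48.8]
orientation: [2.117, 2.321, 0.0]
ft_force: [-0.6, -0.9, -1.8]
width: 18.0
```

Emit:
carry_out([
  [[0, 0, 0.0007], [0, 0, 0], 1],
  [[0, 0, 0], [0, 0, 0], 1],
])

```text
t: 6.57
ee_pos: [588.3, 242.1, 47.9]
orientation: [-2.117, -2.321, 0.0]
ft_force: [-0.5, -0.3, -1.1]
width: 17.8
```

```bash
python3 - <<'E'
from h import *
o=readout.get_obs();st(o);print(o['moment'])
E
```

```text
t 6.57 unit xy -280.4 0.2 z 47.9 yaw 0.0921 f 0.23 -0.51 -1.09 w 17.8
[-0.03827953  0.06023355 -0.04275251]
```

Emit:
carry_out([
  [[-0.003, 0, -0.0006], [0, 0, 0], 1],
  [[-0.004, 0, 0], [0, 0, 0], 1],
  [[-0.004, 0, 0], [0, 0, 0], 1],
  [[-0.004, 0, 0], [0, 0, 0], 1],
  [[-0.004, 0, 0], [0, 0, 0], 1],
  [[-0.004, 0, 0], [0, 0, 0], 1],
  [[-0.004, 0, 0], [0, 0, 0], 1],
  [[-0.004, 0, 0], [0, 0, 0], 1],
])

```text
t: 7.23
ee_pos: [591.1, 210.8, 48.6]
orientation: [-2.117, -2.321, 0.0]
ft_force: [0.7, 0.7, -0.1]
width: 18.0
```

```bash
python3 - <<'E'
from h import *
o=readout.get_obs();st(o)
a=imaging.get_image('top');cv2.imwrite('pics/t4.png',cv2.resize(a[140:210,210:340],None,fx=6,fy=6,interpolation=cv2.INTER_CUBIC)[:,:,::-1])
E
```

```text
t 7.23 unit xy -249.0 0.1 z 48.6 yaw 0.0917 f -0.67 0.74 -0.06 w 18.0
```

View pics/t4.png

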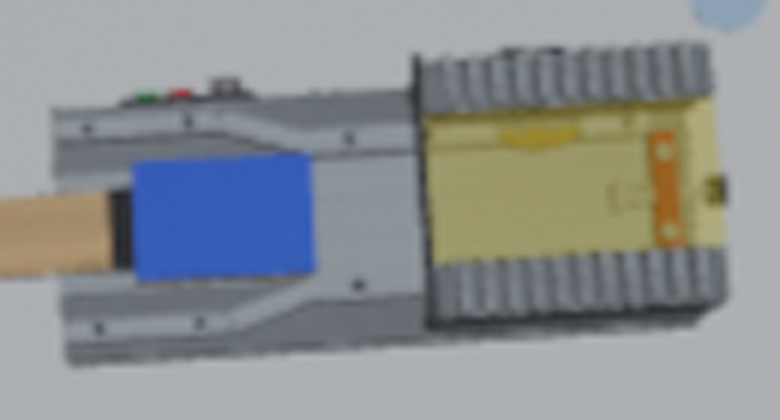

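The sample now lies straight on the nose and is entering the mouth at about (310,155).

Emit:
carry_out([
  [[-0.003, 0, 0], [0, 0, 0], 1],
  [[-0.003, 0, 0], [0, 0, 0], 1],
  [[-0.003, 0, 0], [0, 0, 0], 1],
  [[-0.003, 0, 0], [0, 0, 0], 1],
  [[-0.003, 0, 0], [0, 0, 0], 1],
  [[-0.003, 0, 0], [0, 0, 0], 1],
  [[-0.003, 0, 0], [0, 0, 0], 1],
  [[-0.003, 0, 0], [0, 0, 0], 1],
  [[-0.003, 0, 0], [0, 0, 0], 1],
  [[-0.003, 0, 0], [0, 0, 0], 1],
])

```text
t: 8.12
ee_pos: [593.9, 181.0, 48.6]
orientation: [-2.117, -2.321, 0.0]
ft_force: [-0.7, 0.3, -1.3]
width: 18.0
```

```bash
python3 - <<'E'
from h import *
o=readout.get_obs();st(o)
a=imaging.get_image('top');cv2.imwrite('pics/t5.png',cv2.resize(a[140:210,210:340],None,fx=6,fy=6,interpolation=cv2.INTER_CUBIC)[:,:,::-1])
E
```

```text
t 8.12 unit xy -219.1 0.2 z 48.6 yaw 0.092 f -0.36 -0.68 -1.28 w 18.0
```

View pics/t5.png

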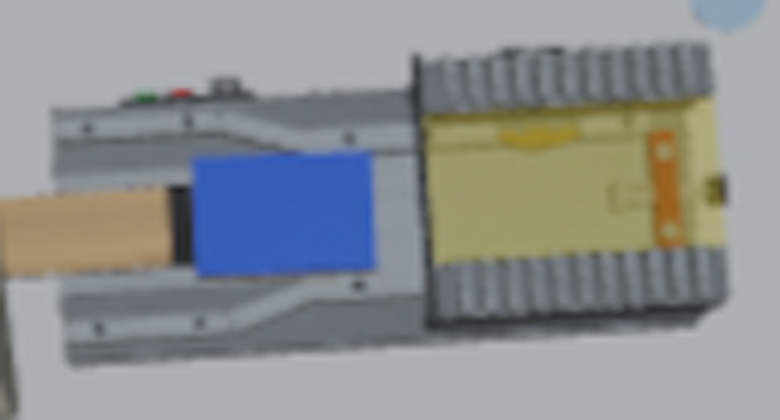

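Emit:
carry_out([
  [[-0.004, 0, 0], [0, 0, 0], 1],
  [[-0.004, 0, 0], [0, 0, 0], 1],
  [[-0.004, 0, 0], [0, 0, 0], 1],
  [[-0.004, 0, 0], [0, 0, 0], 1],
  [[-0.004, 0, 0], [0, 0, 0], 1],
  [[-0.004, 0, 0], [0, 0, 0], 1],
  [[-0.004, 0, 0], [0, 0, 0], 1],
  [[-0.004, 0, 0], [0, 0, 0], 1],
  [[-0.004, 0, 0], [0, 0, 0], 1],
  [[-0.004, 0, 0], [0, 0, 0], 1],
  [[-0.004, 0, 0], [0, 0, 0], 1],
  [[-0.004, 0, 0], [0, 0, 0], 1],
])

```text
t: 9.17
ee_pos: [598.4, 133.1, 48.6]
orientation: [-2.117, -2.321, 0.0]
ft_force: [0.3, 0.7, -0.9]
width: 18.2
```

```bash
python3 - <<'E'
from h import *
o=readout.get_obs();st(o)
E
```

```text
t 9.17 unit xy -171.0 0.3 z 48.6 yaw 0.092 f -0.66 0.4 -0.93 w 18.2
```

Emit:
carry_out([
  [[-0.003, 0, 0], [0, 0, 0], 1],
  [[-0.003, 0, 0], [0, 0, 0], 1],
  [[-0.003, 0, 0], [0, 0, 0], 1],
  [[-0.003, 0, 0], [0, 0, 0], 1],
  [[-0.002, 0, 0], [0, 0, 0], 1],
  [[-0.002, 0, 0], [0, 0, 0], 1],
  [[-0.002, 0, 0], [0, 0, 0], 1],
  [[-0.002, 0, 0], [0, 0, 0], 1],
  [[-0.002, 0, 0], [0, 0, 0], 1],
  [[-0.002, 0, 0], [0, 0, 0], 1],
  [[-0.002, 0, 0], [0, 0, 0], 1],
  [[-0.002, 0, 0], [0, 0, 0], 1],
])

```text
t: 10.17
ee_pos: [600.7, 105.9, 48.6]
orientation: [-2.117, -2.32, -0.0]
ft_force: [-1.8, 4.2, 1.8]
width: 17.8
```

```bash
python3 - <<'E'
from h import *
o=readout.get_obs();st(o)
E
```

```text
t 10.17 unit xy -143.7 0.1 z 48.6 yaw 0.0913 f -4.39 -1.38 1.78 w 17.8
```

Emit:
carry_out([
  [[-0.002, 0, 0], [0, 0, 0], 1],
  [[-0.002, 0, 0], [0, 0, 0], 1],
  [[-0.002, 0, 0], [0, 0, 0], 1],
  [[-0.002, 0, 0], [0, 0, 0], 1],
  [[-0.002, 0, 0], [0, 0, 0], 1],
  [[-0.002, 0, 0], [0, 0, 0], 1],
])

```text
t: 10.67
ee_pos: [601.8, 93.7, 48.5]
orientation: [-2.117, -2.321, 0.0]
ft_force: [-1.8, 5.5, -1.3]
width: 18.1
```

```bash
python3 - <<'E'
from h import *
o=readout.get_obs();st(o)
s=imaging.get_image('scene');cv2.imwrite('pics/s6.png',cv2.resize(s[180:250,170:350],None,fx=4.4,fy=4.4,interpolation=cv2.INTER_CUBIC)[:,:,::-1])
a=imaging.get_image('top');cv2.imwrite('pics/t6.png',cv2.resize(a[140:210,210:340],None,fx=6,fy=6,interpolation=cv2.INTER_CUBIC)[:,:,::-1])
E
```

```text
t 10.67 unit xy -131.4 0.1 z 48.5 yaw 0.0917 f -5.67 -1.33 -1.34 w 18.1
```

View pics/t6.png

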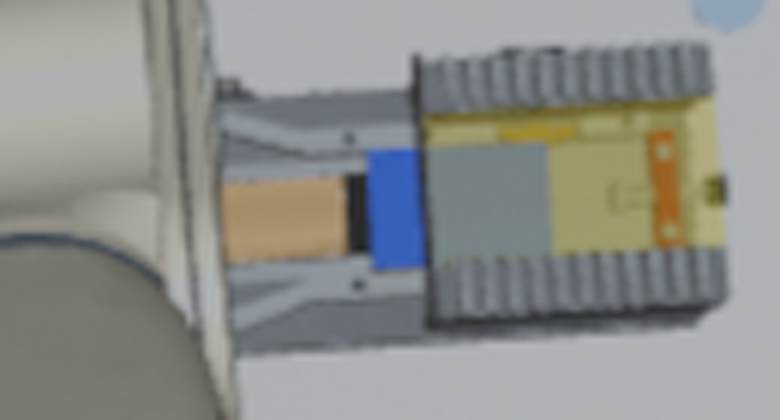

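View pics/s6.png

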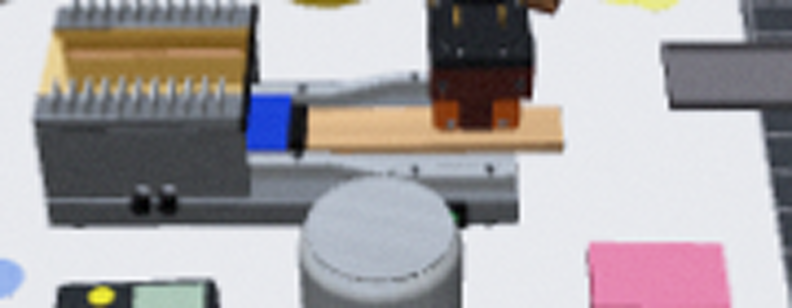

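Sample front edge is at top-crop column 550 and the screw head at about 612, so roughly 30 mm remains. I'll advance 20 mm, then creep.

Emit:
carry_out([
  [[-0.002, 0, 0], [0, 0, 0], 1],
  [[-0.002, 0, 0], [0, 0, 0], 1],
  [[-0.002, 0, 0], [0, 0, 0], 1],
  [[-0.002, 0, 0], [0, 0, 0], 1],
  [[-0.002, 0, 0], [0, 0, 0], 1],
  [[-0.002, 0, 0], [0, 0, 0], 1],
  [[-0.002, 0, 0], [0, 0, 0], 1],
  [[-0.002, 0, 0], [0, 0, 0], 1],
  [[-0.002, 0, 0], [0, 0, 0], 1],
  [[-0.002, 0, 0], [0, 0, 0], 1],
])

```text
t: 11.6
ee_pos: [603.8, 73.5, 48.5]
orientation: [-2.117, -2.321, 0.0]
ft_force: [-2.5, 4.4, -0.8]
width: 17.7
```

Emit:
carry_out([
  [[-0.0008, 0, 0], [0, 0, 0], 1],
  [[-0.0008, 0, 0], [0, 0, 0], 1],
  [[-0.0008, 0, 0], [0, 0, 0], 1],
])

```text
t: 11.85
ee_pos: [604.1, 71.3, 48.5]
orientation: [2.117, 2.321, -0.0]
ft_force: [-2.2, 3.0, -0.9]
width: 18.1
```

```bash
python3 - <<'E'
from h import *
o=readout.get_obs();st(o)
E
```

```text
t 11.85 unit xy -108.9 0.3 z 48.5 yaw 0.092 f -3.2 -1.94 -0.9 w 18.1
```

Emit:
carry_out([
  [[-0.0008, 0, 0], [0, 0, 0], 1],
  [[-0.0008, 0, 0], [0, 0, 0], 1],
  [[-0.0008, 0, 0], [0, 0, 0], 1],
])

```text
t: 12.1
ee_pos: [604.3, 69.0, 48.6]
orientation: [-2.117, -2.321, 0.0]
ft_force: [-1.7, 3.2, -0.4]
width: 18.0
```

Emit:
carry_out([
  [[-0.0008, 0, 0], [0, 0, 0], 1],
  [[-0.0008, 0, 0], [0, 0, 0], 1],
])

```text
t: 12.27
ee_pos: [604.4, 67.4, 48.6]
orientation: [-2.117, -2.321, -0.0]
ft_force: [-1.0, 3.4, -0.5]
width: 17.7
```

Emit:
carry_out([
  [[-0.0008, 0, 0], [0, 0, 0], 1],
  [[-0.0008, 0, 0], [0, 0, 0], 1],
])

```text
t: 12.43
ee_pos: [604.6, 65.7, 48.6]
orientation: [2.117, 2.321, -0.0]
ft_force: [-2.2, 3.4, -0.7]
width: 17.3
```

Emit:
carry_out([
  [[-0.0006, 0, 0], [0, 0, 0], 1],
  [[-0.0006, 0, 0], [0, 0, 0], 1],
])

```text
t: 12.6
ee_pos: [604.7, 64.5, 48.6]
orientation: [-2.117, -2.321, 0.0]
ft_force: [-1.5, 3.4, -0.3]
width: 18.0
```

Emit:
carry_out([
  [[-0.0006, 0, 0], [0, 0, 0], 1],
  [[-0.0006, 0, 0], [0, 0, 0], 1],
])

```text
t: 12.77
ee_pos: [604.8, 63.3, 48.6]
orientation: [-2.117, -2.321, 0.0]
ft_force: [-2.5, 3.8, -0.9]
width: 17.8
```

Emit:
carry_out([
  [[-0.0006, 0, 0], [0, 0, 0], 1],
  [[-0.0006, 0, 0], [0, 0, 0], 1],
])

```text
t: 12.93
ee_pos: [604.9, 62.2, 48.6]
orientation: [-2.117, -2.321, 0.0]
ft_force: [-2.0, 3.4, -1.1]
width: 17.7
```

Emit:
carry_out([
  [[-0.0006, 0, 0], [0, 0, 0], 1],
  [[-0.0006, 0, 0], [0, 0, 0], 1],
])

```text
t: 13.1
ee_pos: [605.1, 61.2, 48.6]
orientation: [-2.117, -2.321, -0.001]
ft_force: [-2.2, 7.3, -0.7]
width: 18.0
```

Emit:
carry_out([
  [[-0.0006, 0, 0], [0, 0, 0], 1],
  [[-0.0006, 0, 0], [0, 0, 0], 1],
])

```text
t: 13.27
ee_pos: [605.2, 61.1, 48.8]
orientation: [-2.117, -2.319, -0.002]
ft_force: [-3.2, 14.5, 1.6]
width: 18.1
```

Emit:
carry_out([
  [[-0.0006, 0, 0], [0, 0, 0], 1],
  [[-0.0006, 0, 0], [0, 0, 0], 1],
])

```text
t: 13.43
ee_pos: [605.2, 61.0, 49.0]
orientation: [-2.117, -2.318, -0.004]
ft_force: [-4.7, 19.5, 3.5]
width: 17.9
```

```bash
python3 - <<'E'
from h import *
o=readout.get_obs();st(o)
a=imaging.get_image('top');cv2.imwrite('pics/t7.png',cv2.resize(a[140:210,210:340],None,fx=6,fy=6,interpolation=cv2.INTER_CUBIC)[:,:,::-1])
E
```

```text
t 13.43 unit xy -98.6 0.5 z 49.0 yaw 0.0908 f -19.89 -2.9 3.5 w 17.9
```

View pics/t7.png

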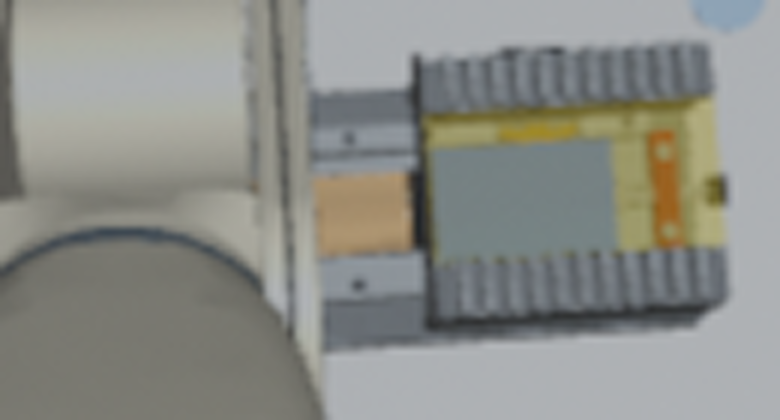

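The force climbed from 4 N to 20 N with no further travel, and the image shows the sample's front edge at the screw. That is the stop. I'll ease back to about 16 N and hold.

Emit:
carry_out([
  [[0.0004, 0, 0], [0, 0, 0], 1],
  [[0, 0, 0], [0, 0, 0], 1],
  [[0, 0, 0], [0, 0, 0], 1],
])

```text
t: 13.73
ee_pos: [605.2, 61.1, 48.9]
orientation: [-2.117, -2.319, -0.003]
ft_force: [-3.6, 14.4, 1.7]
width: 17.7
```

Emit:
carry_out([
  [[0, 0, 0], [0, 0, 0], 1],
  [[0, 0, 0], [0, 0, 0], 1],
  [[0, 0, 0], [0, 0, 0], 1],
  [[0, 0, 0], [0, 0, 0], 1],
])

```text
t: 14.07
ee_pos: [605.2, 61.1, 48.9]
orientation: [-2.117, -2.319, -0.003]
ft_force: [-3.8, 14.7, 2.0]
width: 17.9
```

Held at about 15 N. Now I'll withdraw straight back along the channel.

Emit:
carry_out([
  [[0.001, 0, 0], [0, 0, 0], 1],
  [[0.002, 0, 0], [0, 0, 0], 1],
  [[0.004, 0, -0.001], [0, 0, 0], 1],
  [[0.008, 0, -0.001], [0, 0, 0], 1],
  [[0.015, 0, 0], [0, 0, 0], 1],
  [[0.02, 0, 0], [0, 0, 0], 1],
  [[0.02, 0, 0], [0, 0, 0], 1],
  [[0.02, 0, 0], [0, 0, 0], 1],
  [[0.02, 0, 0], [0, 0, 0], 1],
  [[0.02, 0, 0], [0, 0, 0], 1],
  [[0, 0, 0], [0, 0, 0], 1],
  [[0, 0, 0], [0, 0, 0], 1],
])

```text
t: 15.07
ee_pos: [593.1, 190.1, 50.7]
orientation: [2.113, 2.324, 0.001]
ft_force: [0.1, -0.1, -0.1]
width: 17.9
```

```bash
python3 - <<'E'
from h import *
o=readout.get_obs();st(o);print(R.from_rotvec(o['orientation']).as_matrix().round(4))
a=imaging.get_image('top');cv2.imwrite('pics/t8.png',cv2.resize(a[140:210,210:340],None,fx=6,fy=6,interpolation=cv2.INTER_CUBIC)[:,:,::-1])
s=imaging.get_image('scene');cv2.imwrite('pics/s8.png',cv2.resize(s[130:290,140:420],None,fx=2.8,fy=2.8,interpolation=cv2.INTER_CUBIC)[:,:,::-1])
im=imaging.get_image('wrist');cv2.imwrite('pics/w8.png',im[:,:,::-1])
E
```

```text
t 15.07 unit xy -228.2 0.3 z 50.7 yaw 0.0947 f 0.08 0.14 -0.13 w 17.9
[[-9.450e-02  9.955e-01  6.000e-04]
 [ 9.955e-01  9.450e-02 -1.000e-04]
 [-2.000e-04  6.000e-04 -1.000e+00]]
```

View pics/t8.png

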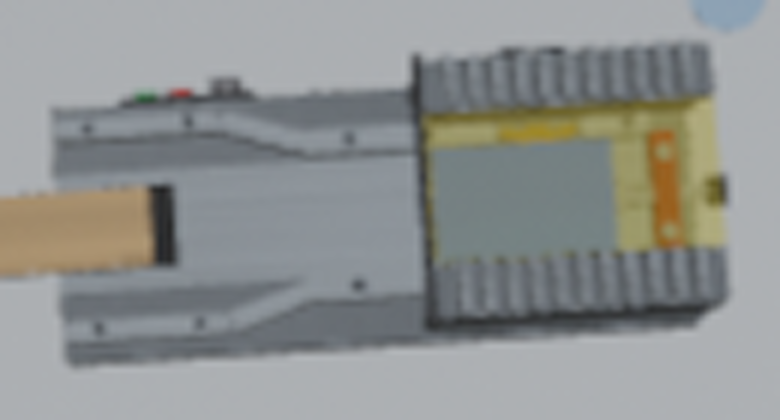

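View pics/s8.png

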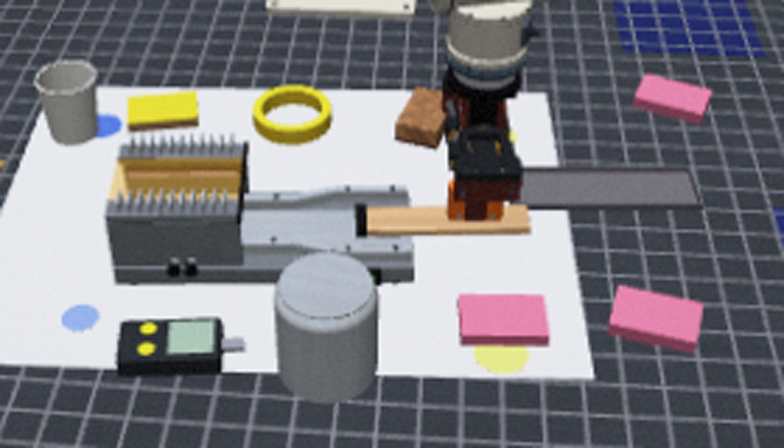

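View pics/w8.png

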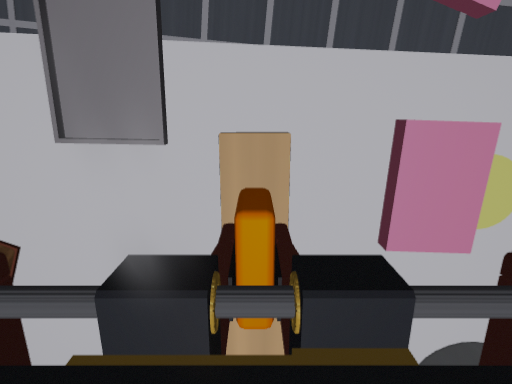

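The sample stayed home, with its front edge still at column 615, and the stick has not slipped in the grip. Next: lift and carry it back over the tray.

Emit:
carry_out([
  [[0, 0, -0.015], [0, 0, 0], 1],
  [[0, 0, -0.02], [0, 0, 0], 1],
  [[0, 0, -0.02], [0, 0, 0.013], 1],
  [[0.024, -0.0123, 0], [0, 0, 0], 1],
  [[0.024, -0.0123, 0], [0, 0, 0], 1],
  [[0.024, -0.0123, 0], [0, 0, 0], 1],
  [[0.024, -0.0123, 0], [0, 0, 0], 1],
  [[0.024, -0.0123, 0], [0, 0, 0], 1],
  [[0.024, -0.0123, 0], [0, 0, 0], 1],
  [[0.024, -0.0123, 0], [0, 0, 0], 1],
  [[0.024, -0.0123, 0], [0, 0, 0], 1],
  [[0, 0, 0], [0, 0, 0], 1],
])

```text
t: 16.22
ee_pos: [478.4, 374.5, 105.7]
orientation: [-2.13, -2.309, -0.001]
ft_force: [0.0, 0.5, -1.5]
width: 18.0
```

Emit:
carry_out([
  [[0, 0, 0], [0, 0, 0], 1],
  [[0, 0, 0], [0, 0, 0], 1],
])

```text
t: 16.38
ee_pos: [480.5, 371.2, 105.6]
orientation: [2.132, 2.307, -0.0]
ft_force: [0.4, -0.6, -1.7]
width: 17.8
```

```bash
python3 - <<'E'
from h import *
o=readout.get_obs();st(o);print(o['ee_pos'])
s=imaging.get_image('wrist');cv2.imwrite('pics/w9.png',s[:,:,::-1])
E
```

```text
t 16.38 unit xy -418.9 -95.4 z 105.6 yaw 0.0785 f 0.65 0.31 -1.74 w 17.8
[480.45844045 371.23366563 105.55283503]
```

View pics/w9.png

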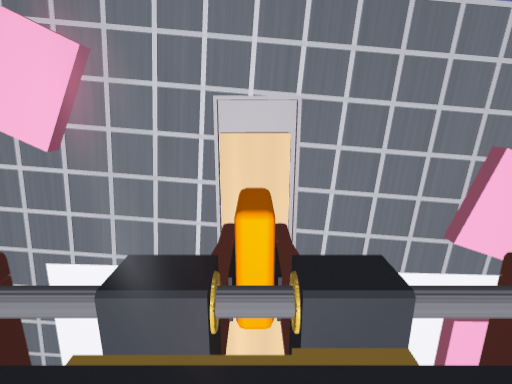

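Blade is centred over the tray, between columns 214 and 297. Lowering.

Emit:
carry_out([
  [[0.0025, -0.0005, 0.015], [0, 0, 0], 1],
  [[0, 0, 0.02], [0, 0, 0], 1],
  [[0, 0, 0.018], [0, 0, 0], 1],
  [[0, 0, 0.013], [0, 0, 0], 1],
  [[0, 0, 0.008], [0, 0, 0], 1],
  [[0, 0, 0.006], [0, 0, 0], 1],
  [[0, 0, 0], [0, 0, 0], 1],
  [[0, 0, 0], [0, 0, 0], 1],
])

```text
t: 17.1
ee_pos: [479.7, 374.5, 25.8]
orientation: [2.132, 2.307, 0.0]
ft_force: [0.2, -0.1, -1.3]
width: 17.6
```

Emit:
carry_out([
  [[0, 0, 0.0015], [0, 0, 0], 1],
  [[0, 0, 0.0015], [0, 0, 0], 1],
  [[0, 0, 0.0015], [0, 0, 0], 1],
  [[0, 0, 0], [0, 0, 0], 1],
])

```text
t: 17.43
ee_pos: [479.3, 374.7, 21.2]
orientation: [2.132, 2.308, 0.0]
ft_force: [0.1, -0.1, -1.1]
width: 18.1
```

Emit:
carry_out([
  [[0, 0, 0.0005], [0, 0, 0], 1],
  [[0, 0, 0], [0, 0, 0], 1],
])

```text
t: 17.6
ee_pos: [479.3, 374.7, 20.7]
orientation: [2.132, 2.308, 0.0]
ft_force: [-0.4, 0.0, -0.6]
width: 18.0
```

Emit:
carry_out([
  [[0, 0, 0], [0, 0, 0], 0.5],
  [[0, 0, 0], [0, 0, 0], 0.2],
  [[0, 0, 0], [0, 0, 0], 0],
  [[0, 0, 0], [0, 0, 0], 0],
  [[0, 0, 0], [0, 0, 0], 0],
  [[0, 0, 0], [0, 0, 0], 0],
  [[0, 0, 0], [0, 0, 0], 0],
  [[0, 0, 0], [0, 0, 0], 0],
  [[0, 0, 0], [0, 0, 0], 0],
  [[0, 0, 0], [0, 0, 0], 0],
  [[0, 0, 0], [0, 0, 0], 0],
  [[0, 0, 0], [0, 0, 0], 0],
])

```text
t: 18.6
ee_pos: [479.3, 374.6, 20.6]
orientation: [-2.132, -2.307, 0.0]
ft_force: [0.9, 0.1, -0.1]
width: 87.9
```

Emit:
carry_out([
  [[0, 0, -0.005], [0, 0, 0], 0],
  [[0, 0, -0.015], [0, 0, 0], 0],
  [[0, 0, -0.025], [0, 0, 0], 0],
  [[0, 0, -0.03], [0, 0, 0], 0],
  [[0, 0, -0.03], [0, 0, 0], 0],
  [[0, 0, -0.03], [0, 0, 0], 0],
  [[0.03, 0, -0.02], [0, 0, 0], 0],
  [[0.03, 0, 0], [0, 0, 0], 0],
  [[0.03, 0, 0], [0, 0, 0], 0],
  [[0.03, 0, 0], [0, 0, 0], 0],
  [[0, 0, 0], [0, 0, 0], 0],
  [[0, 0, 0], [0, 0, 0], 0],
])

```text
t: 19.6
ee_pos: [469.3, 495.2, 175.6]
orientation: [2.13, 2.31, 0.0]
ft_force: [0.1, -0.6, 0.8]
width: 87.9
```

```bash
python3 - <<'E'
from h import *
o=readout.get_obs();st(o);print(o['ee_pos'])
s=imaging.get_image('scene');cv2.imwrite('pics/s10.png',cv2.resize(s[130:290,130:410],None,fx=2.8,fy=2.8,interpolation=cv2.INTER_CUBIC)[:,:,::-1])
a=imaging.get_image('top');cv2.imwrite('pics/t10.png',cv2.resize(a[110:290,100:410],None,fx=2.5,fy=2.5,interpolation=cv2.INTER_CUBIC)[:,:,::-1])
cv2.imwrite('pics/t10u.png',cv2.resize(a[140:210,210:340],None,fx=6,fy=6,interpolation=cv2.INTER_CUBIC)[:,:,::-1])
E
```

```text
t 19.6 unit xy -543.4 -95.2 z 175.6 yaw 0.0811 f 0.64 0.04 0.76 w 87.9
[469.30319007 495.21237242 175.62468683]
```

View pics/s10.png

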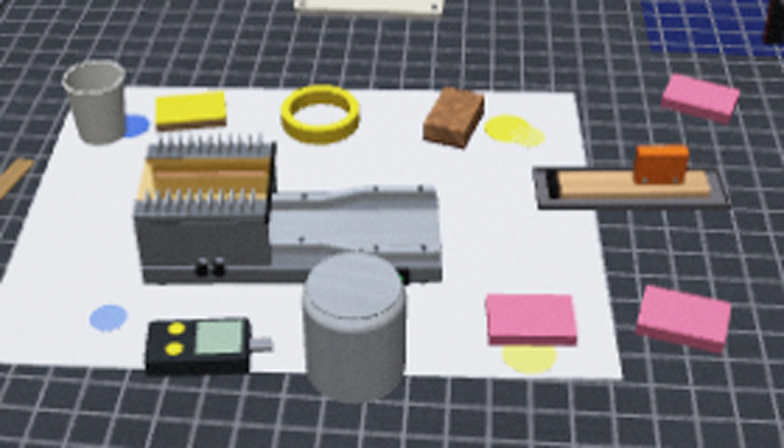

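View pics/t10.png

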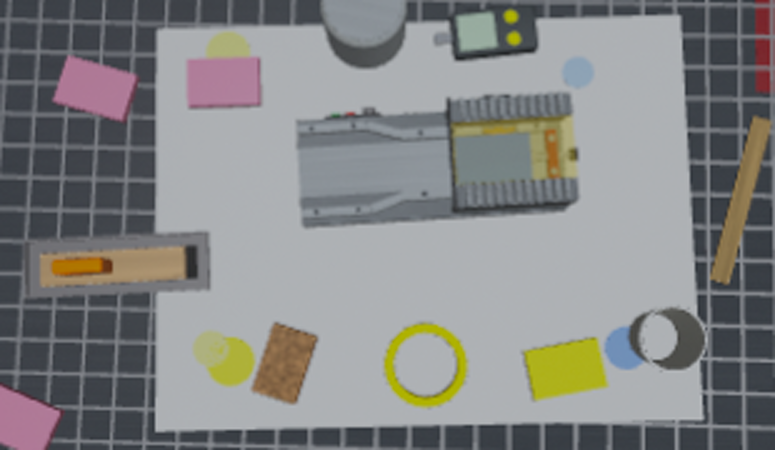

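View pics/t10u.png

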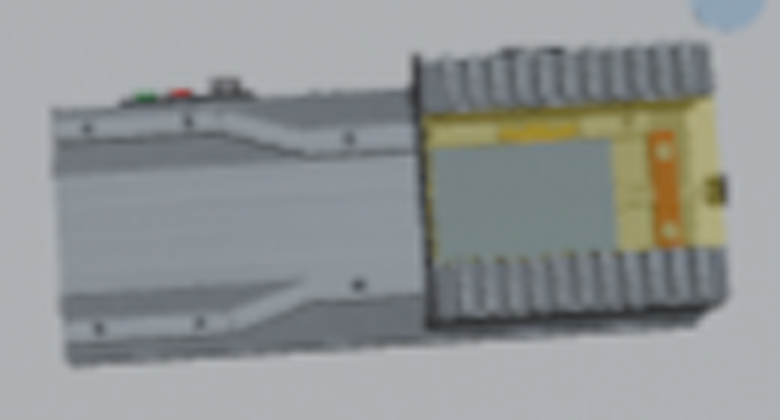

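The stick lies flat in its tray at top-crop (115,265), the sample front is at the screw at (615,190) in the unit crop, and the other things have not moved. Handing in.

```bash
python3 -c "
from workcell import close_job
print(close_job())"
```

```text
the job is handed in; nothing more can be done
None
```

The blue sample is home against the adjusting screw, the push stick is back in its tray, and the job is handed in after about 20 s of the 67 s allowed.

- **Feed:** I gripped the stick by its handle and pushed the sample along the channel with the rubber nose. It took about 0.5 N on the infeed and 3–6 N past the shoe.
- **Seating:** The screw showed as a force rise from 4 N to a highest reading of 20 N, with no further travel. I eased back and held about 15 N for roughly 0.6 s. That is the push at the wrist; the shoe's friction takes up to about 4 N of it before the screw.
- **Position at the stop:** By the arm's pose, the sample origin stands at about x = 76 mm on the unit. That is within the 69–93 mm range and close to the 73–75 mm I expected from the picture.
- **Last checks:** The pictures show the sample front still at the screw after the stick was withdrawn. The stick lies flat and about central in the tray, the bystanders and pink boards have not moved, and the open gripper is clear of everything.

No check failed. Two edge points I picked on the lower fence disagreed with the unit's fit by about 4 pixels. I put that down to misread edges and used a fit that gives such points less weight.

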